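# Sort the morning's parcels by band colour and call the courier

### The arm

A 6-joint arm with a two-finger parallel gripper is mounted at the origin on the work surface. World frame = base frame: x ahead of the robot, y to its left, z up, the work surface at z = 0. Lengths are in mm, angles in rad, forces in N, time in s.
With the tool pointing down it reaches from about 425 to 925 mm from the base axis. Payload 12.5 kg.
Tool frame: the origin (TCP) lies at the very end of the fingers, on their centre line; the grasp point (between the pads) lies 19 mm behind it; z points along the fingers, y is the line along which they close (so a half turn about z gives the same grasp; the last joint's range is limited). The gripper opens to 85 mm and grips with 20 to 120 N. Pads are 22 mm wide; open, the fingers measure 114 mm over their backs; the gripper's body (76 mm by 85 mm) begins 54 mm behind the grasp point. The pads swing forward as they close: fully open they stand 13 mm farther back than shut.
Start: joints at [1.119, 0.491, 1.559, -0, 1.092, -0.106], TCP at [211.827, 588.026, 231.327] pointing down, gripper open.
Joint ranges: [-3.1, 3.1], [-0.84, 2.19], [0.05, 2.79], [-1.13, 4.28], [0.06, 2.93], [-2.69, 2.69]. Speed limits (rad/s): [2.22, 2.22, 2.79, 3.14, 3.14, 3.14].

### API

Orientations are given as a 3x3 rotation matrix whose columns are the frame's x, y, z axes.
In Python, from workcell import bot gives the robot as it stands. The module is installed in compiled form; this text tells all that it offers.
- The arm moves only by the shell command python3 -m jog 'ROWS'. ROWS is a JSON object of lists of equal length, an entry for each row: "angular": the turn, a rotation vector about the tool's x, y, z normalised to -1 to 1, where 1 is 120 degrees, a list of three; "slide": the shift along the tool's x, y, z normalised to -1 to 1, where 1 is 120 mm, a list of three; "hand": the closure, from 0 (fully open) to 1 (shut). A call has 1 to 20 rows; each row shifts and turns the commanded pose from where the row before left it, along the tool's axes as they then stand; what a row does not reach is not made up. A row lasts 1/8 s, in which the tool goes at most 62.5 mm and 10.7 degrees, less where a joint would pass 70% of its speed; a pose out of reach is approached as far as the arm can. A call with a number of a shift or a turn outside -1 to 1 is refused whole. A call with a gripper value outside its range is refused whole. The fingers move at their own pace and stop on an object; the grip force is fixed at half the most. Time passes only in rows, so rows that do not move let the fingers close. It gives the time, the measured TCP pose, the force, the opening and the grip force at its end, in the units of the state.
- bot.state(): the state, without advancing time (a new reading comes with each control period).
- bot.snapshot(name): name is "scene" or "top" or "wrist"; returns a dict with "image" (480x640x3 uint8, red, green, blue), "K" (3x3 intrinsics, pixels), "rvec" (rotation vector, rad) and "tvec" (3), from world to camera coordinates, as OpenCV has them. Camera axes: x right, y down, z forward; pixel columns grow to the right and rows downward; lengths in mm; the calibration is good to about 2 mm. A picture is of the moment at which its call begins. There is no depth.
- bot.job_done(): hands the job in; it is judged then, once.
The state is a dict: "time": time; "joints": joint angles; "qd": joint speeds; "joint_torque": joint torques, N m; "position": TCP position; "tcp_rot": TCP orientation; "force": force on the tool from outside, world axes, zero at the start; "ft_torque": the same for the moment, N m; "finger_gap": opening from 0.0 (shut) to 1.0 (fully open); "finger_force": force on a finger pad.
Only numpy, scipy, OpenCV 4.12 (cv2) and the standard library are available. Lean on these libraries where they do the work, as an engineer would, in place of code of your own. Each camera call takes 0.05 s, during which the arm holds its last target. There are 200 camera calls.

### The job

Sort the small banded parcels in this mail room by the colour of their band: blue into the blue tote, yellow into the yellow tote, and the red, fragile ones, which must be gripped gently, into the drawer of the grey locker, which you then shut fully. When everything is sorted and the drawer is shut, press the courier's call button. Leave everything else where it is.

Things in the scene. Friction and masses are not known exactly. Their poses are not given: they have to be found in the camera images.
- blue1: small rigid cardboard carton with a broad blue band and a small white label at one end, 80 x 46 x 54 mm (its x, y, z), about 0.12 kg; origin at its CENTRE, so its faces lie 40, 23, 27 mm away; starts flat on the table. May be absent.
- blue2: small rigid cardboard carton with a broad blue band and a small white label at one end, 80 x 46 x 54 mm (its x, y, z), about 0.12 kg; origin at its CENTRE, so its faces lie 40, 23, 27 mm away; starts flat on the table. May be absent.
- yellow1: small rigid cardboard carton with a broad yellow band and a small white label at one end, 80 x 46 x 54 mm (its x, y, z), about 0.12 kg; origin at its CENTRE, so its faces lie 40, 23, 27 mm away; starts flat on the table. May be absent.
- yellow2: small rigid cardboard carton with a broad yellow band and a small white label at one end, 80 x 46 x 54 mm (its x, y, z), about 0.12 kg; origin at its CENTRE, so its faces lie 40, 23, 27 mm away; starts flat on the table. May be absent.
- red1: small rigid cardboard carton with a broad red band and a small white label at one end, 80 x 46 x 54 mm (its x, y, z), about 0.12 kg; origin at its CENTRE, so its faces lie 40, 23, 27 mm away; starts flat on the table. Always there. FRAGILE, thin card: crushed by a grip above 45 N (20 to 25 N holds it well).
- red2: small rigid cardboard carton with a broad red band and a small white label at one end, 80 x 46 x 54 mm (its x, y, z), about 0.12 kg; origin at its CENTRE, so its faces lie 40, 23, 27 mm away; starts flat on the table. May be absent. FRAGILE, thin card: crushed by a grip above 45 N (20 to 25 N holds it well).
- blue_tote: open blue plastic tote fixed to the table, outside 150 x 210 x 55 mm (its own x, y, z), walls and floor 5 mm; origin at the centre of its underside. Two cartons lie in it side by side, each with its long side along the tote's x, at y about +48 and -48 mm.
- yellow_tote: open yellow plastic tote fixed to the table, outside 150 x 210 x 55 mm (its own x, y, z), walls and floor 5 mm; origin at the centre of its underside. Two cartons lie in it side by side, each with its long side along the tote's x, at y about +48 and -48 mm.
- drawer (a joint): how far the drawer of the grey steel parcel locker (240 mm wide, 100 mm high, with a flat carton 30 mm high on its closed top, fixed at the left) is pulled out, m: 0 shut, 0.16 fully out; may start ajar. It slides out towards the robot, along -x of point drawer_floor, with 1.5 N of friction, and stays where it is left.
- drawer_floor (a point): middle of the drawer's inner floor, 11 mm above the table; moves with it. +x into the locker, z up. Inside 191 mm long (x), 206 wide (y), sides 48 high, front 10 thick, reaching 92 above the table. Fully out, the front 160 mm are clear of the locker's roof, which is 85 above this floor. Two cartons fit side by side, long sides along x, at x -20, y +48 and -48.
- drawer_handle (a point): middle of the drawer's handle, a dark horizontal bar 100 mm long (along y) and 10 mm thick, 78 mm above the table and 45 mm in front of the front panel (centre of bar to the panel); same axes as drawer_floor; it is free from above and can be pinched across x.
- bell (a joint): travel of the courier's call button, m: 0 up, 0.006 fully down; a spring pushes it back up (5 N at the bottom)
- bell_top (a point): middle of the top of the courier's call button, a black round button 40 mm across on a white base near the robot at the left; pressed straight down. Pushing the fingertips 8 mm below this point, or to a stop force of 6 N, presses it fully.
- stamp: bystander: rubber stamp with black foot and wooden grip, 60 x 36 x 48 mm, origin under its centre
- mug: bystander: blue mug, 80 mm across, 90 mm high, origin under its centre
- tape_roll: bystander: roll of clear tape lying flat, 96 mm across, 48 mm high, origin under its centre
Mind the look-alikes: they are no part of the job. What is shaped like the yellow2 but purple is not meant. What is shaped like the red2 but pink is not meant.

How it is judged:
By the outcome, as a careful person would: the job done as asked, in the order asked, and still so for the second after the job is handed in, with the robot touching nothing.
Of blue1, blue2, yellow1, yellow2, red2 only 3 to 4 are there at a start; the rules pass over those that are not, and their reading is None.
At some moment in a run one of blue1, blue2, yellow1, yellow2, red1, red2 may be knocked a few centimetres aside while the robot is not near it.
Once in a run the grip may slacken for a moment while it holds something.
It also fails if it takes over 210 s, if anything falls off the work surface, if the arm or the gripper's body presses on something with over 40 N, if the wrist force passes 120 N, or if a joint passes its speed limit or range.

## Working session

There is one attempt and no reset: what is moved stays moved. The work goes in short steps, Python scripts to look and compute and a shell command to move; the robot and the scene stay as the last step left them, time stands still between calls to the robot, and variables do not carry over. Pictures are saved under pics/ and viewed, at most 14 in all, crops included, and the job is handed in when it is done.

```bash
mkdir -p pics; ls; python3 - <<'E'
from workcell import bot
import cv2
for n in ["scene","top"]:
    s=bot.snapshot(n); cv2.imwrite(f"pics/{n}0.png",s["image"][:,:,::-1]); print(n,s["K"],s["rvec"],s["tvec"])
st=bot.state(); print(st)
E
```

```text
pics
scene [[526.68957874   0.         323.33359821]
 [  0.         526.68957874 234.7519823 ]
 [  0.           0.           1.        ]] [ 1.69979725  1.90406809 -0.76640379] [ 109.90496375 -299.51609914 1926.57031956]
top [[550.04017317   0.         327.31825416]
 [  0.         550.04017317 246.14065663]
 [  0.           0.           1.        ]] [ 2.10937222 -2.1474133   0.18706602] [ -39.25948072  516.54728171 1351.91587282]
{'time': 0.1, 'joints': array([ 1.11938364e+00,  4.91456979e-01,  1.55937613e+00, -2.20563992e-05,
        1.09169739e+00, -1.05587233e-01]), 'qd': array([ 0.00021315, -0.00247585, -0.00078739, -0.00119781, -0.00147297,
       -0.00138115]), 'joint_torque': array([ 2.78653948e-03, -6.19443154e+01, -2.62025446e+01, -1.48635850e-04,
        2.93951576e-03,  3.36605888e-05]), 'position': array([211.7492535 , 587.83095736, 230.8167218 ]), 'tcp_rot': array([[-9.40799399e-01,  3.38963621e-01, -3.91508232e-04],
       [ 3.38963838e-01,  9.40799017e-01, -8.52436829e-04],
       [ 7.93854851e-05, -9.34679190e-04, -9.99999560e-01]]), 'force': array([-0.45130072,  0.45960451,  0.55926947]), 'ft_torque': array([ 0.001124  , -0.01461442, -0.01917341]), 'finger_force': 0.0, 'finger_gap': 1.000487263072252}
```

View pics/top0.png

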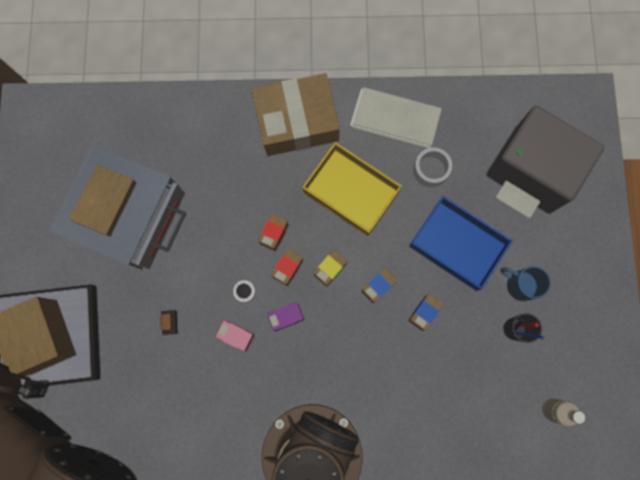

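View pics/scene0.png

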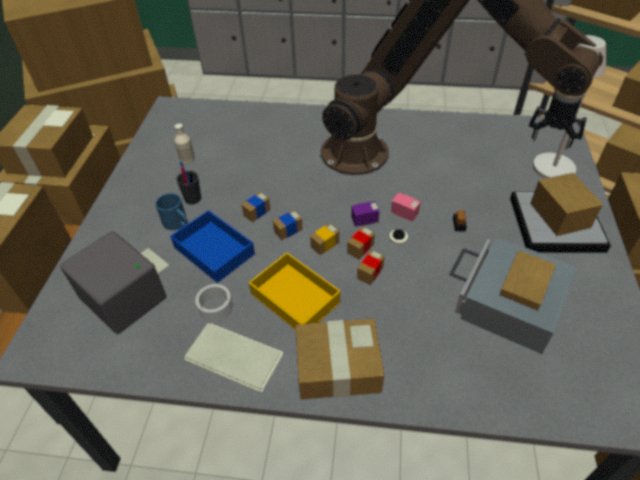

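The top view shows reds at (272,232) and (287,268), yellow at (331,268), blues at (379,284) and (427,312). The bell is at (244,291), the drawer handle at (172,230), the yellow tote at (352,188) and the blue tote at (461,243). The scene view agrees.

```bash
cat > h.py <<'E'
from workcell import bot
import cv2, numpy as np
def cam(s):
    R=cv2.Rodrigues(np.array(s["rvec"],float))[0]; return R, -R.T@np.array(s["tvec"],float)
def ray(s,uv,z):
    R,c=cam(s); d=R.T@np.linalg.inv(s["K"])@np.array([uv[0],uv[1],1.]); return c+d*(z-c[2])/d[2]
def proj(s,p):
    return cv2.projectPoints(np.array(p,float).reshape(-1,1,3),np.array(s["rvec"],float),np.array(s["tvec"],float),np.array(s["K"]),None)[0][:,0]
HSV={"blue":[(100,120,60),(125,255,255)],"yellow":[(20,150,60),(35,255,255)],"red":[(0,170,90),(6,255,255)]}
def masks(s,col):
    hsv=cv2.cvtColor(s["image"],cv2.COLOR_RGB2HSV)
    m=cv2.inRange(hsv,*HSV[col])
    if col=="red": m|=cv2.inRange(hsv,(174,170,90),(180,255,255))
    return m
def blobs(s,col,z,amin=60):
    for c in cv2.findContours(masks(s,col),cv2.RETR_EXTERNAL,cv2.CHAIN_APPROX_NONE)[0]:
        a=cv2.contourArea(c)
        if a<amin: continue
        w=np.array([ray(s,p[0],z)[:2] for p in c],np.float32)
        r=cv2.minAreaRect(w); print(col,"px",cv2.minAreaRect(c)[0],"A",a,"world",np.round(r[0],1),np.round(r[1],1),round(r[2],1))
        yield r
E
python3 - <<'E'
from h import *
s=bot.snapshot("top"); print(cam(s)[1])
for c in HSV:
    for r in blobs(s,c,54): 
        if max(r[1])>150: print(cv2.boxPoints(r).round())
im=s["image"][:,:,::-1]
cv2.imwrite("pics/a.png",cv2.resize(im[200:340,225:450],None,fx=3.5,fy=3.5,interpolation=cv2.INTER_CUBIC))
cv2.imwrite("pics/b.png",cv2.resize(im[140:280,40:200],None,fx=4,fy=4,interpolation=cv2.INTER_CUBIC))
st=bot.state()
w=bot.snapshot("wrist"); R,c=cam(w); print("wrist in tool",st["tcp_rot"].T@(c-st["position"]), R@st["tcp_rot"], w["K"][0][0])
print("bell",ray(s,(244,291),35))
E
```

```text
[ 270.26274053  -48.03685817 1421.50956367]
blue px (426.4256591796875, 311.30401611328125) A 253.5 world [ 346.3 -290.5] [47.5 36. ] 53.0
blue px (379.5000305175781, 284.5000305175781) A 224.5 world [ 414.9 -176.9] [42.1 35.7] 43.5
blue px (461.1922912597656, 242.96151733398438) A 4760.5 world [ 517.3 -385.9] [208.7 155.9] 54.2
[[ 393. -425.]
 [ 520. -516.]
 [ 642. -347.]
 [ 515. -256.]]
yellow px (330.4955749511719, 266.93365478515625) A 223.5 world [461.2 -55.5] [43.9 36. ] 47.4
yellow px (350.80767822265625, 188.0384521484375) A 4509.0 world [ 665.5 -112. ] [208.2 153.6] 54.2
[[ 542. -151.]
 [ 667. -241.]
 [ 789.  -72.]
 [ 664.   17.]]
red px (286.85955810546875, 266.2247009277344) A 194.5 world [465.1  53.8] [43.  33.7] 57.9
red px (273.0, 230.50001525878906) A 200.5 world [557.3  89. ] [44.8 34.4] 62.1
wrist in tool [  72.56802305   -0.15788446 -142.14311468] [[ 1.48781362e-04  9.99999876e-01  4.74988337e-04]
 [-9.58511228e-01  2.78006270e-04 -2.85054642e-01]
 [-2.85054738e-01 -4.12870836e-04  9.58511151e-01]] 341.5796715775426
bell [406.44209623 163.87691689  35.        ]
```

View pics/a.png

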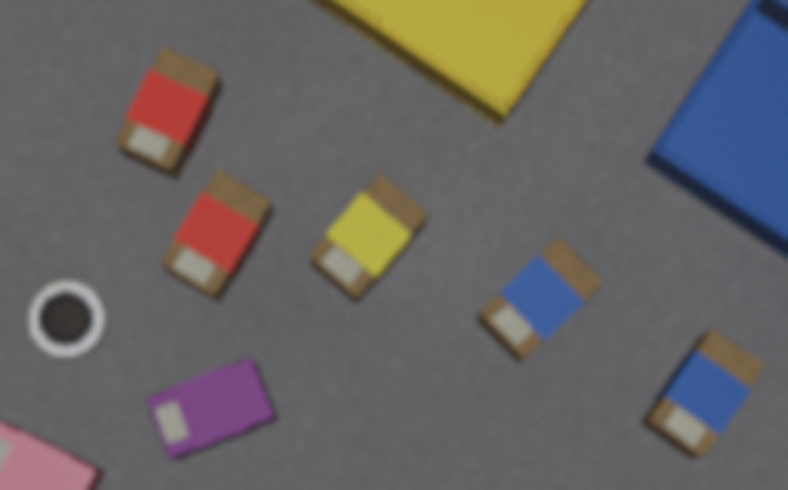

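View pics/b.png

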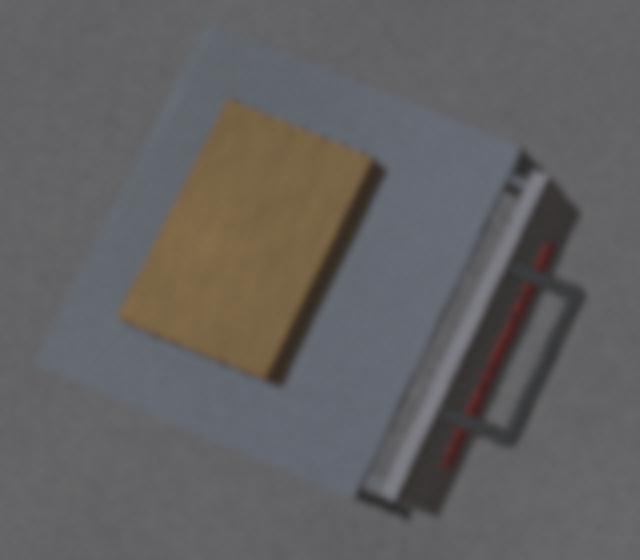

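The first crop shows five cartons (two red, one yellow, two blue), each with a centred band and its label at the lower-left end. The second shows the handle bar's corners at top-view pixels (185.7,213.2) and (168,250), and the drawer slightly ajar.

```bash
cat >> h.py <<'E'
def plan(x,y,z,yaw,st=None):
    """yaw: wanted tool-x angle (deg, mod 180). prints turn, then slide in tool axes after the turn (units)"""
    st=st or bot.state(); R=st["tcp_rot"]; cur=np.degrees(np.arctan2(R[1,0],R[0,0]))
    d=(yaw-cur+90)%180-90
    a=np.radians(cur+d); X=np.array([np.cos(a),np.sin(a),0]); Y=np.array([X[1],-X[0],0]); D=np.array([x,y,z])-st["position"]
    u=np.array([X@D,Y@D,-D[2]])/120
    print("cur",st["position"].round(1),"yaw",round(cur,1),"j6",st["joints"][5].round(2),"| turn z total",round(-d/120,4),"| slide total",u.round(3),"mm",(u*120).round(1),"tilt",R[:,2].round(4),"alt turn",round((-d-180*np.sign(-d))/120,3))
E
python3 - <<'E'
from h import *
s=bot.snapshot("top")
a,b=ray(s,(185.7,213.2),78),ray(s,(168,250),78); print(a,b,np.linalg.norm(a-b))
h=(a+b)/2; d=(a-b)/np.linalg.norm(a-b); yax=d; print("bar dir deg",np.degrees(np.arctan2(d[1],d[0])))
# panel top edge (z=92) and locker roof corners (z=100)
P=lambda u,v,z: ray(s,(40+u/4,140+v/4),z)[:2].round(1)
print("panel top",P(548,172,92),P(392,502,92)); print("roof",P(522,150,100),P(358,497,100),P(208,25,100),P(40,360,100))
E
```

```text
[600.40271356 305.42429982  78.        ] [507.43352338 346.75879517  78.        ] 101.74384909167722
bar dir deg -23.970133520501346
panel top [675.2 325.7] [467.9 414.7]
roof [687.3 340.2] [470.1 432.7] [773.1 541.2] [558.7 632.1]
```

```bash
python3 - <<'E'
from h import *
plan(554,326,160,156.8)
E
```

```text
cur [211.8 587.9 231. ] yaw 160.2 j6 -0.11 | turn z total 0.0282 | slide total [-3.481 -0.883  0.592] mm [-417.7 -105.9   71. ] tilt [-2.e-04 -4.e-04 -1.e+00] alt turn -1.472
```

```bash
python3 -m jog '{"angular":[[0,0,0.028],[0,0,0],[0,0,0],[0,0,0],[0,0,0],[0,0,0],[0,0,0],[0,0,0],[0,0,0],[0,0,0],[0,0,0],[0,0,0],[0,0,0],[0,0,0]],"slide":[[0,0,0],[-0.348,-0.088,0],[-0.348,-0.088,0],[-0.348,-0.088,0],[-0.348,-0.088,0],[-0.348,-0.088,0],[-0.348,-0.088,0],[-0.348,-0.088,0],[-0.348,-0.088,0],[-0.348,-0.088,0],[-0.348,-0.088,0],[0,0,0.3],[0,0,0.3],[0,0,0]],"hand":[0.5,0.5,0.5,0.5,0.5,0.5,0.5,0.5,0.5,0.5,0.5,0.5,0.5,0.5]}'; python3 - <<'E'
from h import *
plan(554,326,60,156.8); print(bot.state()["finger_gap"])
w=bot.snapshot("wrist"); cv2.imwrite("pics/w1.png",w["image"][:,:,::-1]); print(proj(w,[[554,326,78],[600,305.5,78],[508,346.5,78]]))
E
```

```text
time: 2.0
position: [553.2, 326.0, 157.0]
tcp_rot: [[-0.919, 0.394, -0.004], [0.394, 0.919, -0.002], [0.003, -0.004, -1.0]]
force: [0.1, 0.6, 0.1]
finger_gap: 0.5
finger_force: 0.0
cur [553.2 326.  157. ] yaw 156.8 j6 -0.74 | turn z total 0.0001 | slide total [-0.006  0.002  0.809] mm [-0.7  0.3 97. ] tilt [-0.0044 -0.002  -1.    ] alt turn -1.5
0.5004738215070257
[[320.86394066 247.01409004]
 [319.77129623 313.15343857]
 [322.09840663 172.29007846]]
```

View pics/w1.png

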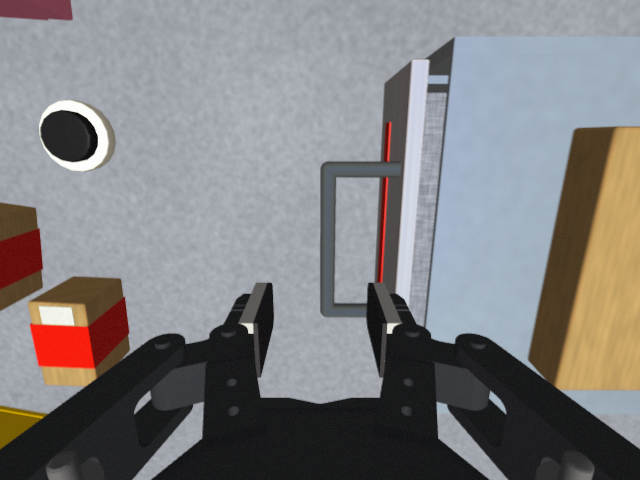

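The bar runs at column 327, rows 165–313, about 4 mm nearer the locker than predicted. I shift by that, descend and grip.

```bash
python3 -m jog '{"angular":[[0,0,0],[0,0,0],[0,0,0],[0,0,0],[0,0,0],[0,0,0],[0,0,0],[0,0,0],[0,0,0],[0,0,0],[0,0,0],[0,0,0]],"slide":[[0,0.033,0],[0,0,0.2],[0,0,0.2],[0,0,0.2],[0,0,0.2],[0,0,0],[0,0,0],[0,0,0],[0,0,0],[0,0,0],[0,0,0],[0,0,0]],"hand":[0.5,0.5,0.5,0.5,0.5,0.5,0.7,0.85,0.9,0.95,1,1]}'
```

```text
time: 3.55
position: [556.2, 330.6, 64.8]
tcp_rot: [[-0.919, 0.394, 0.002], [0.394, 0.919, 0.001], [-0.001, 0.002, -1.0]]
force: [-1.4, -1.0, 7.7]
finger_gap: 0.09
finger_force: 58.6
```

```bash
python3 -m jog '{"angular":[[0,0,0],[0,0,0],[0,0,0],[0,0,0],[0,0,0],[0,0,0],[0,0,0],[0,0,0],[0,0,0],[0,0,0],[0,0,0],[0,0,0]],"slide":[[0,-0.1,0],[0,-0.14,0],[0,-0.14,0],[0,-0.14,0],[0,-0.14,0],[0,-0.14,0],[0,-0.14,0],[0,-0.14,0],[0,-0.1,0],[0,-0.07,0],[0,0,0],[0,0,0]],"hand":[1,1,1,1,1,1,1,1,1,1,1,1]}'
python3 -m jog '{"angular":[[0,0,0],[0,0,0],[0,0,0],[0,0,0]],"slide":[[0,-0.02,0],[0,-0.02,0],[0,0,0],[0,0,0]],"hand":[1,1,1,1]}'
```

```text
time: 5.05
position: [496.8, 192.5, 64.7]
tcp_rot: [[-0.919, 0.394, 0.001], [0.394, 0.919, 0.001], [-0.001, 0.001, -1.0]]
force: [-3.7, 1.4, 13.1]
finger_gap: 0.088
finger_force: 59.8
time: 5.55
position: [496.6, 191.4, 64.8]
tcp_rot: [[-0.919, 0.394, 0.006], [0.394, 0.919, 0.005], [-0.004, 0.007, -1.0]]
force: [0.1, 32.1, 4.1]
finger_gap: 0.088
finger_force: 59.5
```

```bash
python3 -m jog '{"angular":[[0,0,0],[0,0,0],[0,0,0],[0,0,0],[0,0,0],[0,0,0],[0,0,0],[0,0,0],[0,0,0]],"slide":[[0,0.02,0],[0,0.01,0],[0,0,0],[0,0,0],[0,0,0],[0,0,-0.3],[0,0,-0.4],[0,0,-0.4],[0,0,0]],"hand":[1,1,0.5,0.5,0.5,0.5,0.5,0.5,0.5]}'
python3 - <<'E'
from h import *
s=bot.snapshot("top"); 
L={c:list(blobs(s,c,54)) for c in HSV}
r=[r for r in L["blue"] if max(r[1])<70]
plan(415,-177,180,135)
plan(415,-177,180,50)
im=s["image"][:,:,::-1]; cv2.imwrite("pics/t2.png",cv2.resize(im[140:340,40:340],None,fx=2.6,fy=2.6,interpolation=cv2.INTER_CUBIC))
E
```

```text
time: 6.68
position: [497.4, 191.5, 198.4]
tcp_rot: [[-0.919, 0.394, 0.006], [0.394, 0.919, 0.002], [-0.005, 0.004, -1.0]]
force: [0.0, -0.5, -0.5]
finger_gap: 0.499
finger_force: 0.0
blue px (426.47296142578125, 311.33782958984375) A 254.0 world [ 346.2 -290.6] [47.6 36. ] 53.0
blue px (379.5000305175781, 284.5000305175781) A 224.0 world [ 414.8 -176.9] [42.1 35.6] 43.5
blue px (460.6609191894531, 243.30621337890625) A 4859.0 world [ 516.7 -385.5] [208.4 156.4] 54.4
yellow px (330.5469665527344, 266.89227294921875) A 222.0 world [461.3 -55.6] [44.1 36.3] 46.8
yellow px (350.9260559082031, 187.90948486328125) A 4504.0 world [ 665.7 -112.1] [208.2 153.1] 54.2
red px (286.8676452636719, 266.2205505371094) A 194.5 world [465.1  53.8] [43.3 33.1] 58.7
red px (273.0, 230.50001525878906) A 206.5 world [557.6  88.5] [44.7 34.6] 63.8
cur [496.6 191.3 196.4] yaw 156.8 j6 -0.92 | turn z total 0.1819 | slide total [-1.69  -2.651  0.137] mm [-202.7 -318.1   16.4] tilt [ 2.7e-03  7.0e-04 -1.0e+00] alt turn -1.318
cur [496.6 191.3 196.4] yaw 156.8 j6 -0.92 | turn z total -0.6098 | slide total [ 2.788 -1.452  0.137] mm [ 334.6 -174.2   16.4] tilt [ 2.7e-03  7.0e-04 -1.0e+00] alt turn 0.89
```

View pics/t2.png

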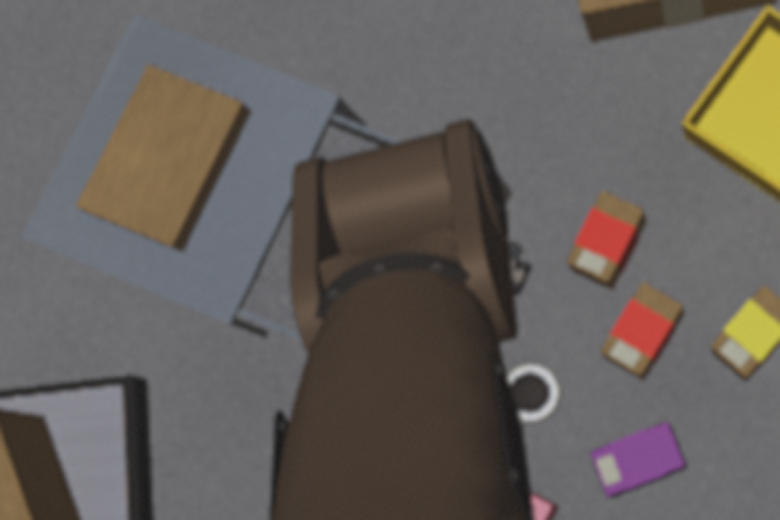

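The crop shows the drawer fully out (partly hidden by the arm) and the reds unmoved. Next is the blue carton at (415,-177).

```bash
cat >> h.py <<'E'
def meas(col,guess,cam_="wrist",z=54):
    s=bot.snapshot(cam_); L=[r for r in blobs(s,col,z,40) if max(r[1])<75]
    r=min(L,key=lambda r:np.hypot(*(np.array(r[0])-guess)))
    yaw=(r[2]+(90 if r[1][0]>r[1][1] else 0))%180
    print("BEST",np.round(r[0],1),"long yaw",round(yaw,1)); return r[0],yaw
E
python3 - <<'E'
from h import *
plan(415,-177,180,133.5)
E
```

```text
cur [496.6 191.3 196.4] yaw 156.8 j6 -0.92 | turn z total 0.1944 | slide total [-1.758 -2.606  0.137] mm [-211.  -312.7   16.4] tilt [ 2.7e-03  7.0e-04 -1.0e+00] alt turn -1.306
```

```bash
python3 -m jog '{"angular":[[0,0,0.065],[0,0,0.065],[0,0,0.065],[0,0,0],[0,0,0],[0,0,0],[0,0,0],[0,0,0],[0,0,0],[0,0,0],[0,0,0],[0,0,0]],"slide":[[0,0,0],[0,0,0],[0,0,0],[-0.22,-0.326,0],[-0.22,-0.326,0],[-0.22,-0.326,0],[-0.22,-0.326,0],[-0.22,-0.326,0],[-0.22,-0.326,0],[-0.22,-0.326,0],[-0.22,-0.326,0.137],[0,0,0]],"hand":[0,0,0,0,0,0,0,0,0,0,0,0]}'; python3 - <<'E'
from h import *
p,y=meas("blue",(415,-177)); plan(*p,10,y)
E
```

```text
time: 8.22
position: [412.8, -179.2, 176.7]
tcp_rot: [[-0.685, 0.729, -0.003], [0.729, 0.685, 0.002], [0.004, -0.001, -1.0]]
force: [-0.2, 0.1, 0.7]
finger_gap: 0.999
finger_force: 0.0
blue px (116.94390869140625, 470.5950927734375) A 81.0 world [ 436.4 -505.4] [13.2 23.5] 25.2
blue px (135.4314422607422, 466.26519775390625) A 51.5 world [ 446.7 -487.1] [ 9.2 37.2] 6.3
blue px (118.56034851074219, 447.97412109375) A 563.0 world [ 420.9 -479.6] [30.5 56.9] 6.8
blue px (275.9995422363281, 378.94744873046875) A 7897.5 world [ 481.6 -312.1] [135.8  69.1] 54.6
blue px (179.7592315673828, 264.0273132324219) A 3411.0 world [ 345.8 -279.9] [67.2 49.1] 53.7
blue px (324.06134033203125, 225.6183319091797) A 2696.0 world [ 413.3 -175.2] [46.7 39.7] 42.0
BEST [ 413.3 -175.2] long yaw 132.0
cur [ 413.2 -177.9  177.3] yaw 133.3 j6 -1.31 | turn z total 0.0109 | slide total [0.016 0.016 1.394] mm [  1.9   1.9 167.3] tilt [-0.0028  0.0019 -1.    ] alt turn -1.489
```

```bash
python3 -m jog '{"angular":[[0,0,0.011],[0,0,0],[0,0,0],[0,0,0],[0,0,0],[0,0,0],[0,0,0],[0,0,0],[0,0,0],[0,0,0]],"slide":[[0.016,0.016,0],[0,0,0.35],[0,0,0.35],[0,0,0.35],[0,0,0.2],[0,0,0.14],[0,0,0],[0,0,0],[0,0,0],[0,0,0]],"hand":[0,0,0,0,0,0,0.2,0.4,0.42,0.44]}'
for h in 0.455 0.465 0.475; do :; done
python3 -m jog '{"angular":[[0,0,0],[0,0,0]],"slide":[[0,0,0],[0,0,0]],"hand":[0.45,0.46]}'
python3 -m jog '{"angular":[[0,0,0],[0,0,0]],"slide":[[0,0,0],[0,0,0]],"hand":[0.465,0.47]}'
python3 -m jog '{"angular":[[0,0,0],[0,0,0]],"slide":[[0,0,0],[0,0,0]],"hand":[0.475,0.48]}'
python3 -m jog '{"angular":[[0,0,0],[0,0,0]],"slide":[[0,0,0],[0,0,0]],"hand":[0.49,0.5]}'
```

```text
time: 9.52
position: [414.4, -174.6, 12.6]
tcp_rot: [[-0.67, 0.742, 0.001], [0.742, 0.67, -0.0], [-0.001, 0.0, -1.0]]
force: [-0.3, 0.6, -0.3]
finger_gap: 0.558
finger_force: 0.0
time: 9.78
position: [414.2, -174.6, 12.2]
tcp_rot: [[-0.67, 0.742, 0.0], [0.742, 0.67, -0.0], [-0.0, 0.0, -1.0]]
force: [-1.4, -1.5, 0.9]
finger_gap: 0.539
finger_force: 0.5
time: 10.02
position: [414.2, -174.6, 12.2]
tcp_rot: [[-0.67, 0.742, 0.0], [0.742, 0.67, -0.0], [-0.0, 0.0, -1.0]]
force: [-1.6, -1.6, 5.6]
finger_gap: 0.537
finger_force: 25.3
time: 10.28
position: [414.3, -174.6, 12.3]
tcp_rot: [[-0.67, 0.742, 0.0], [0.742, 0.67, -0.0], [-0.0, 0.0, -1.0]]
force: [-2.5, -2.0, 7.6]
finger_gap: 0.533
finger_force: 54.5
time: 10.52
position: [414.2, -174.6, 12.3]
tcp_rot: [[-0.67, 0.742, 0.0], [0.742, 0.67, -0.0], [-0.0, 0.0, -1.0]]
force: [-2.2, -0.6, 8.6]
finger_gap: 0.528
finger_force: 59.9
```

```bash
python3 -m jog '{"angular":[[0,0,0],[0,0,0],[0,0,0],[0,0,0]],"slide":[[0,0,-0.2],[0,0,-0.4],[0,0,-0.4],[0,0,-0.2]],"hand":[1,1,1,1]}'; python3 - <<'E'
from h import *
plan(489,-425,150,144.3); plan(545,-347,150,144.3); s=bot.snapshot("top");print(ray(s,(527,283),90))
E
```

```text
time: 11.02
position: [414.5, -174.6, 158.2]
tcp_rot: [[-0.67, 0.742, 0.002], [0.742, 0.671, -0.001], [-0.002, 0.001, -1.0]]
force: [-0.6, 0.4, -1.0]
finger_gap: 0.529
finger_force: 61.7
cur [ 414.5 -174.6  158.2] yaw 132.1 j6 -1.28 | turn z total -0.1016 | slide total [-1.721 -1.332  0.068] mm [-206.6 -159.9    8.2] tilt [ 0.0023 -0.0011 -1.    ] alt turn 1.398
cur [ 414.5 -174.6  158.2] yaw 132.1 j6 -1.28 | turn z total -0.1016 | slide total [-1.721 -0.532  0.068] mm [-206.5  -63.8    8.2] tilt [ 0.0023 -0.0011 -1.    ] alt turn 1.398
[ 408.19360084 -531.50653802   90.        ]
```

```bash
python3 -m jog '{"angular":[[0,0,-0.051],[0,0,-0.051],[0,0,0],[0,0,0],[0,0,0],[0,0,0],[0,0,0],[0,0,0]],"slide":[[0,0,0],[0,0,0],[-0.344,-0.266,0],[-0.344,-0.266,0],[-0.344,-0.266,0],[-0.344,-0.266,0],[-0.344,-0.266,0],[0,0,0]],"hand":[1,1,1,1,1,1,1,1]}'; python3 - <<'E'
from h import *
plan(489,-425,19,144.3)
E
```

```text
time: 12.08
position: [488.9, -427.2, 154.3]
tcp_rot: [[-0.811, 0.585, -0.0], [0.585, 0.811, 0.0], [0.0, 0.0, -1.0]]
force: [-0.5, 1.5, -2.1]
finger_gap: 0.531
finger_force: 61.8
cur [ 488.9 -427.2  154.3] yaw 144.2 j6 -1.77 | turn z total -0.0007 | slide total [0.01  0.015 1.127] mm [  1.2   1.9 135.3] tilt [-3.e-04  4.e-04 -1.e+00] alt turn 1.499
```

```bash
python3 -m jog '{"angular":[[0,0,0],[0,0,0],[0,0,0],[0,0,0],[0,0,0],[0,0,0],[0,0,0],[0,0,0],[0,0,0],[0,0,0],[0,0,0],[0,0,0],[0,0,0],[0,0,0],[0,0,0],[0,0,0],[0,0,0],[0,0,0]],"slide":[[0.01,0.015,0.35],[0,0,0.35],[0,0,0.25],[0,0,0.12],[0,0,0.055],[0,0,0],[0,0,0],[0,0,0],[0,0,0],[0,0,-0.3],[0,0,-0.4],[0,0,-0.4],[0,0,-0.2],[0.406,0.055,0],[0.406,0.055,0],[0.406,0.055,0],[0.406,0.055,0],[0,0,0]],"hand":[1,1,1,1,1,1,0.4,0.26,0.26,0.26,0.26,0,0,0,0,0,0,0]}'; python3 - <<'E'
from h import *
p,y=meas("blue",(346,-288)); plan(*p,12,y)
E
```

```text
time: 14.32
position: [344.2, -285.3, 177.6]
tcp_rot: [[-0.813, 0.583, -0.0], [0.583, 0.813, 0.001], [0.001, 0.0, -1.0]]
force: [-0.2, 0.1, 0.1]
finger_gap: 1.005
finger_force: 0.0
blue px (114.58486938476562, 448.80047607421875) A 46.5 world [ 411.4 -584.7] [15.5 23.1] 68.0
blue px (122.5, 436.5) A 171.5 world [ 405.2 -567.3] [26.4 18.8] 66.8
blue px (24.65575408935547, 351.2131042480469) A 569.5 world [ 282.  -570.3] [67.9 10.2] 85.9
blue px (332.0, 374.5) A 12591.0 world [ 465.9 -358.5] [196.   93.1] 54.4
blue px (313.71502685546875, 232.02957153320312) A 2606.5 world [ 344.  -291.4] [47.  39.6] 53.4
BEST [ 344.  -291.4] long yaw 143.4
cur [ 345.7 -287.   177.8] yaw 144.3 j6 -1.79 | turn z total 0.0082 | slide total [-0.011 -0.038  1.381] mm [ -1.3  -4.5 165.8] tilt [ 9.e-04 -9.e-04 -1.e+00] alt turn -1.492
```

```bash
python3 -m jog '{"angular":[[0,0,0.008],[0,0,0],[0,0,0],[0,0,0],[0,0,0],[0,0,0],[0,0,0],[0,0,0],[0,0,0],[0,0,0],[0,0,0],[0,0,0],[0,0,0],[0,0,0],[0,0,0]],"slide":[[-0.011,-0.038,0],[0,0,0.35],[0,0,0.35],[0,0,0.35],[0,0,0.2],[0,0,0.13],[0,0,0],[0,0,0],[0,0,0],[0,0,0],[0,0,0],[0,0,-0.2],[0,0,-0.4],[0,0,-0.4],[0,0,-0.2]],"hand":[0,0,0,0,0,0,0.3,0.44,0.46,0.5,1,1,1,1,1]}'
python3 -m jog '{"angular":[[0,0,-0.008],[0,0,0],[0,0,0],[0,0,0],[0,0,0],[0,0,0]],"slide":[[0,0,0],[-0.408,0.15,0],[-0.408,0.15,0],[-0.408,0.15,0],[-0.408,0.15,0],[0,0,0]],"hand":[1,1,1,1,1,1]}';  python3 - <<'E'
from h import *
plan(545,-347,19,144.3)
E
```

```text
time: 16.25
position: [344.7, -292.1, 158.1]
tcp_rot: [[-0.803, 0.596, 0.002], [0.596, 0.803, -0.003], [-0.003, -0.001, -1.0]]
force: [0.6, -0.2, -1.3]
finger_gap: 0.534
finger_force: 61.5
time: 17.0
position: [547.6, -347.5, 152.9]
tcp_rot: [[-0.814, 0.581, -0.001], [0.581, 0.814, 0.001], [0.001, 0.0, -1.0]]
force: [-0.8, 0.4, -1.1]
finger_gap: 0.531
finger_force: 61.6
cur [ 547.6 -347.5  152.9] yaw 144.5 j6 -1.62 | turn z total 0.0013 | slide total [ 0.02  -0.009  1.116] mm [  2.4  -1.1 133.9] tilt [-8.e-04  1.e-03 -1.e+00] alt turn -1.499
```

```bash
python3 -m jog '{"angular":[[0,0,0],[0,0,0],[0,0,0],[0,0,0],[0,0,0],[0,0,0],[0,0,0],[0,0,0],[0,0,0],[0,0,0],[0,0,0],[0,0,0],[0,0,0],[0,0,0],[0,0,0],[0,0,0],[0,0,0],[0,0,0],[0,0,0.061],[0,0,0]],"slide":[[0.02,-0.009,0.35],[0,0,0.35],[0,0,0.25],[0,0,0.11],[0,0,0.055],[0,0,0],[0,0,0],[0,0,0],[0,0,-0.3],[0,0,-0.4],[0,0,-0.4],[0,0,-0.2],[0.331,0.26,0],[0.331,0.26,0],[0.331,0.26,0],[0.331,0.26,0],[0.331,0.26,0],[0.331,0.26,0],[0,0,0],[0,0,0]],"hand":[1,1,1,1,1,1,0.4,0.26,0.26,0.26,0.26,0,0,0,0,0,0,0,0,0]}'; python3 - <<'E'
from h import *
p,y=meas("yellow",(461,-55)); plan(*p,12,y)
s=bot.snapshot("top"); cv2.imwrite("pics/t3.png",s["image"][:,:,::-1])
for c in ("blue","red"): list(blobs(s,c,54))
E
```

```text
time: 19.5
position: [458.5, -55.6, 178.2]
tcp_rot: [[-0.733, 0.68, 0.001], [0.68, 0.733, -0.0], [-0.001, 0.001, -1.0]]
force: [0.0, 0.1, 0.0]
finger_gap: 1.0
finger_force: 0.0
yellow px (511.4586486816406, 450.49658203125) A 1254.0 world [756.7 -71.1] [40.5 54.3] 53.3
yellow px (373.57843017578125, 373.7187194824219) A 9020.0 world [ 596.7 -115.3] [121.2 103.7] 54.1
yellow px (507.2500915527344, 335.75006103515625) A 1725.5 world [647.   -0.9] [83.9 29.1] 3.6
yellow px (323.5574645996094, 227.56787109375) A 2715.5 world [460.5 -53.6] [46.3 40.8] 48.7
BEST [460.5 -53.6] long yaw 138.7
cur [458.6 -56.  178.1] yaw 137.2 j6 -1.09 | turn z total -0.0125 | slide total [1.000e-03 2.500e-02 1.384e+00] mm [1.000e-01 3.000e+00 1.661e+02] tilt [ 1.1e-03 -2.0e-04 -1.0e+00] alt turn 1.488
blue px (460.695068359375, 243.27679443359375) A 4838.0 world [ 516.8 -385.5] [208.4 156.4] 54.4
red px (273.0877990722656, 230.30972290039062) A 210.5 world [557.6  88.5] [44.9 34.6] 63.9
```

View pics/t3.png

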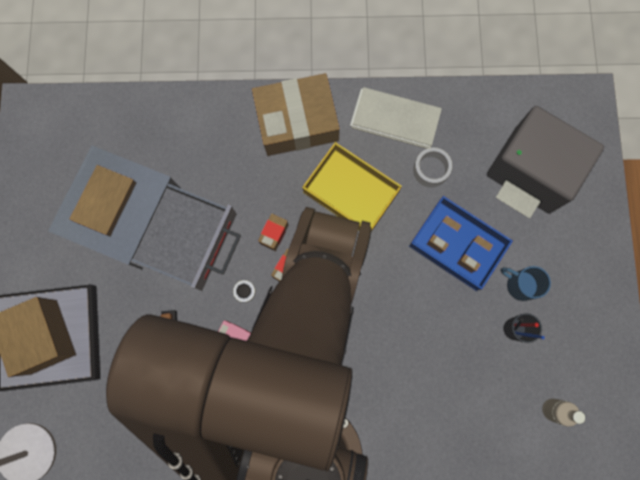

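Both blues lie in the blue tote, at about (446,228) and (478,251), and the drawer is open. Now the yellow.

```bash
python3 -m jog '{"angular":[[0,0,-0.012],[0,0,0],[0,0,0],[0,0,0],[0,0,0],[0,0,0],[0,0,0],[0,0,0],[0,0,0],[0,0,0],[0,0,0],[0,0,0],[0,0,0],[0,0,0],[0,0,0],[0,0,-0.046]],"slide":[[0.001,0.025,0],[0,0,0.35],[0,0,0.35],[0,0,0.35],[0,0,0.2],[0,0,0.13],[0,0,0],[0,0,0],[0,0,0],[0,0,0],[0,0,0],[0,0,-0.2],[0,0,-0.4],[0,0,-0.4],[0,0,-0.2],[0,0,0]],"hand":[0,0,0,0,0,0,0.3,0.44,0.46,0.5,1,1,1,1,1,1]}'
python3 -m jog '{"angular":[[0,0,0],[0,0,0],[0,0,0],[0,0,0],[0,0,0],[0,0,0]],"slide":[[0,0,0],[-0.418,0.051,0],[-0.418,0.051,0],[-0.418,0.051,0],[-0.418,0.051,0],[0,0,0]],"hand":[1,1,1,1,1,1]}';  python3 - <<'E'
from h import *
plan(637.5,-151,19,144.3)
E
```

```text
time: 21.6
position: [460.9, -53.7, 158.5]
tcp_rot: [[-0.81, 0.586, 0.004], [0.586, 0.81, -0.001], [-0.004, 0.002, -1.0]]
force: [-0.4, -0.4, -2.5]
finger_gap: 0.531
finger_force: 61.7
time: 22.35
position: [638.7, -153.3, 154.7]
tcp_rot: [[-0.807, 0.591, -0.0], [0.591, 0.807, 0.0], [0.0, -0.0, -1.0]]
force: [-1.9, -0.4, -1.5]
finger_gap: 0.527
finger_force: 61.7
cur [ 638.7 -153.3  154.7] yaw 143.8 j6 -1.28 | turn z total -0.0041 | slide total [0.019 0.01  1.131] mm [  2.3   1.2 135.7] tilt [-2.e-04  0.e+00 -1.e+00] alt turn 1.496
```

```bash
python3 -m jog '{"angular":[[0,0,0],[0,0,0],[0,0,0],[0,0,0],[0,0,0],[0,0,0],[0,0,0],[0,0,0],[0,0,0],[0,0,0],[0,0,0],[0,0,0],[0,0,0],[0,0,0],[0,0,0],[0,0,0],[0,0,0],[0,0,-0.072],[0,0,0]],"slide":[[0.02,0.01,0.35],[0,0,0.35],[0,0,0.25],[0,0,0.12],[0,0,0.055],[0,0,0],[0,0,0],[0,0,0],[0,0,-0.3],[0,0,-0.4],[0,0,-0.4],[0,0,-0.2],[0.342,0.246,0],[0.342,0.246,0],[0.342,0.246,0],[0.342,0.246,0],[0.342,0.246,0],[0,0,0],[0,0,0]],"hand":[1,1,1,1,1,1,0.4,0.26,0.26,0.26,0.26,0,0,0,0,0,0,0,0]}'; python3 - <<'E'
from h import *
p,y=meas("red",(557,89)); plan(*p,12,y)
s=bot.snapshot("top")
P=lambda u,v,z: ray(s,(u,v),z)[:2].round(1)
im=s["image"][:,:,::-1]; cv2.imwrite("pics/t4.png",cv2.resize(im[165:300,120:255],None,fx=4.4,fy=4.4,interpolation=cv2.INTER_CUBIC))
E
```

```text
time: 24.72
position: [556.6, 91.1, 177.6]
tcp_rot: [[-0.888, 0.46, 0.001], [0.46, 0.888, 0.0], [-0.001, 0.001, -1.0]]
force: [0.6, 1.2, -0.4]
finger_gap: 1.003
finger_force: 0.0
red px (320.363525390625, 227.49339294433594) A 2647.5 world [556.4  91.5] [46.3 40.1] 64.1
red px (226.98570251464844, 143.57168579101562) A 3814.5 world [466.6  59.8] [54.7 40.1] 58.3
red px (461.0474853515625, 78.97894287109375) A 158.5 world [507.4 230.1] [ 1.9 98.9] 66.6
BEST [556.4  91.5] long yaw 154.1
cur [556.8  90.6 177.5] yaw 152.5 j6 -1.05 | turn z total -0.0132 | slide total [0.006 0.006 1.379] mm [  0.7   0.7 165.5] tilt [ 8.e-04  1.e-04 -1.e+00] alt turn 1.487
```

View pics/t4.png

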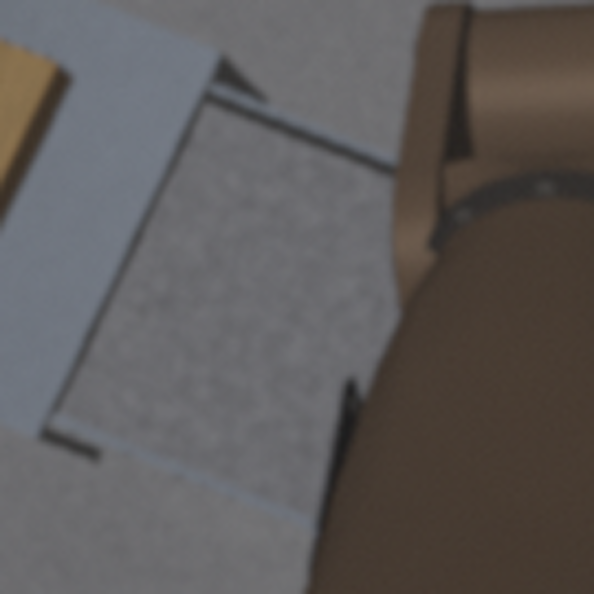

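The crop shows the drawer interior, with side rims from (215,85) to (395,160) and from (60,425) to (310,525) in crop pixels. I grip the first red gently and compute the drawer's centre line.

```bash
python3 -m jog '{"angular":[[0,0,-0.013],[0,0,0],[0,0,0],[0,0,0],[0,0,0],[0,0,0],[0,0,0],[0,0,0],[0,0,0],[0,0,0],[0,0,0]],"slide":[[0.006,0.006,0],[0,0,0.35],[0,0,0.35],[0,0,0.35],[0,0,0.2],[0,0,0.13],[0,0,0],[0,0,0],[0,0,0],[0,0,0],[0,0,0]],"hand":[0,0,0,0,0,0,0.3,0.42,0.44,0.45,0.46]}'
python3 -m jog '{"angular":[[0,0,0],[0,0,0],[0,0,0]],"slide":[[0,0,0],[0,0,0],[0,0,0]],"hand":[0.465,0.468,0.468]}'
python3 - <<'E'
from h import *
s=bot.snapshot("top")
a=np.radians(66.8); X=np.array([np.cos(a),np.sin(a)]); Y=np.array([-X[1],X[0]])
for u,v in [(215,88),(395,163),(60,422),(310,522)]:
    p=ray(s,(120+u/4.4,165+v/4.4),59)[:2]; print(p.round(1),"x",round(p@X,1),"y",round(p@Y,1))
h=np.array([496.6,191.4]); print("handle x,y",h@X,h@Y, "meas handle y",np.array([554,326])@Y,"roof centre",np.array([578.7,386.4])@X,np.array([578.7,386.4])@Y,np.array([(773.1+558.7)/2,(541.2+632.1)/2])@Y)
E
```

```text
time: 26.2
position: [556.6, 91.7, 11.9]
tcp_rot: [[-0.9, 0.435, 0.001], [0.435, 0.9, 0.0], [-0.001, 0.001, -1.0]]
force: [1.4, 1.1, 1.7]
finger_gap: 0.539
finger_force: 0.7
time: 26.58
position: [556.6, 91.7, 11.9]
tcp_rot: [[-0.9, 0.435, 0.001], [0.435, 0.9, 0.0], [-0.001, 0.001, -1.0]]
force: [0.0, 1.8, 5.5]
finger_gap: 0.541
finger_force: 19.4
[680.3 355.8] x 595.0 y -485.1
[633.2 249.7] x 479.0 y -483.6
[484.6 437.6] x 593.1 y -273.0
[424.8 293.6] x 437.2 y -274.8
handle x,y 371.5540562363183 -381.0421279784414 meas handle y -380.77591542074975 roof centre 583.128078168506 -379.6844669610606 -380.946201148529
```

```bash
python3 -m jog '{"angular":[[0,0,0],[0,0,0],[0,0,0],[0,0,0],[0,0,0],[0,0,0],[0,0,0],[0,0,0],[0,0,0.081],[0,0,0.081],[0,0,0.081],[0,0,0.081],[0,0,0.081],[0,0,0.081],[0,0,0.081],[0,0,0.081],[0,0,0.081],[0,0,0]],"slide":[[0,0,-0.05],[0,0,-0.15],[0,0,-0.2],[0,0,-0.2],[0,0,-0.2],[0,0,-0.2],[0,0,-0.2],[0,0,-0.1],[0,0,0],[0,0,0],[0,0,0],[0,0,0],[0,0,0],[0,0,0],[0,0,0],[0,0,0],[0,0,0],[0,0,0]],"hand":[0.47,0.47,0.47,0.47,0.47,0.47,0.47,0.47,0.47,0.47,0.47,0.47,0.47,0.47,0.47,0.47,0.47,0.47]}'
python3 - <<'E'
from h import *
plan(590.7,291.8,165,66.8)
E
```

```text
time: 28.88
position: [556.1, 91.5, 167.5]
tcp_rot: [[0.394, 0.919, -0.0], [0.919, -0.394, 0.0], [-0.0, -0.0, -1.0]]
force: [-0.3, 0.4, -1.0]
finger_gap: 0.537
finger_force: 25.7
cur [556.1  91.5 167.5] yaw 66.8 j6 0.45 | turn z total -0.0003 | slide total [ 1.648 -0.392  0.021] mm [197.7 -47.1   2.5] tilt [-4.e-04  1.e-04 -1.e+00] alt turn 1.5
```

```bash
python3 -m jog '{"angular":[[0,0,0],[0,0,0],[0,0,0],[0,0,0],[0,0,0],[0,0,0],[0,0,0],[0,0,0]],"slide":[[0.15,-0.04,0],[0.25,-0.06,0],[0.27,-0.06,0],[0.27,-0.06,0],[0.27,-0.06,0],[0.25,-0.06,0],[0.188,-0.052,0],[0,0,0]],"hand":[0.47,0.47,0.47,0.47,0.47,0.47,0.47,0.47]}'
python3 - <<'E'
from h import *
plan(590.7,291.8,24,66.8)
E
```

```text
time: 29.88
position: [591.0, 293.6, 167.2]
tcp_rot: [[0.392, 0.92, -0.0], [0.92, -0.392, 0.0], [0.0, -0.0, -1.0]]
force: [-0.5, 0.7, -1.5]
finger_gap: 0.537
finger_force: 25.7
cur [591.  293.6 167.2] yaw 66.9 j6 0.76 | turn z total 0.0008 | slide total [-0.015  0.004  1.193] mm [ -1.8   0.5 143.2] tilt [-2.e-04  1.e-04 -1.e+00] alt turn -1.499
```

```bash
python3 -m jog '{"angular":[[0,0,0],[0,0,0],[0,0,0],[0,0,0],[0,0,0],[0,0,0],[0,0,0],[0,0,0],[0,0,0],[0,0,0],[0,0,0],[0,0,0],[0,0,0],[0,0,0],[0,0,0],[0,0,0],[0,0,0],[0,0,0]],"slide":[[-0.015,0.004,0.2],[0,0,0.3],[0,0,0.3],[0,0,0.2],[0,0,0.12],[0,0,0.07],[0,0,0],[0,0,0],[0,0,0],[0,0,0],[0,0,-0.15],[0,0,-0.3],[0,0,-0.4],[0,0,-0.4],[-0.33,0.07,0],[-0.4,0.08,0],[-0.4,0.08,0],[0,0,0]],"hand":[0.47,0.47,0.47,0.47,0.47,0.47,0.47,0.4,0.26,0.26,0.26,0.26,0.26,0.26,0,0,0,0]}'
python3 - <<'E'
from h import *
plan(466,59,180,149)
s=bot.snapshot("wrist"); cv2.imwrite("pics/w5.png",s["image"][:,:,::-1])
s=bot.snapshot("top"); 
for c in ("red","yellow","blue"): list(blobs(s,c,54))
E
```

```text
time: 32.12
position: [562.4, 152.1, 176.3]
tcp_rot: [[0.398, 0.917, 0.001], [0.917, -0.398, 0.0], [0.0, 0.001, -1.0]]
force: [-0.4, 0.1, 0.2]
finger_gap: 1.001
finger_force: 0.0
cur [562.4 152.1 176.3] yaw 66.5 j6 0.56 | turn z total -0.6872 | slide total [ 0.289 -1.079 -0.031] mm [  34.7 -129.5   -3.7] tilt [ 0.0011  0.     -1.    ] alt turn 0.813
red px (286.8834228515625, 266.0570068359375) A 202.0 world [465.4  53.9] [43.9 33.5] 58.7
yellow px (350.88458251953125, 187.92306518554688) A 4497.0 world [ 665.9 -112.1] [208.2 153. ] 54.3
blue px (460.6609802246094, 243.2935791015625) A 4838.5 world [ 516.7 -385.4] [208.4 156.3] 54.5
```

View pics/w5.png

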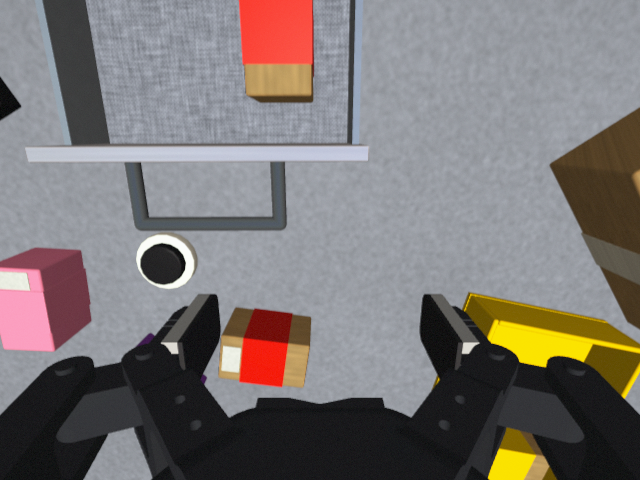

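The first red lies flat in the drawer at the right slot (columns 245–313). The second red is at (265,347).

```bash
python3 -m jog '{"angular":[[0,0,-0.076],[0,0,-0.076],[0,0,-0.076],[0,0,-0.076],[0,0,-0.076],[0,0,-0.076],[0,0,-0.076],[0,0,-0.076],[0,0,-0.079],[0,0,0],[0,0,0],[0,0,0],[0,0,0]],"slide":[[0,0,0],[0,0,0],[0,0,0],[0,0,0],[0,0,0],[0,0,0],[0,0,0],[0,0,0],[0,0,0],[0.096,-0.36,0],[0.096,-0.36,0],[0.096,-0.36,0],[0,0,0]],"hand":[0,0,0,0,0,0,0,0,0,0,0,0,0]}'
python3 - <<'E'
from h import *
p,y=meas("red",(465,56)); plan(*p,12,y)
E
```

```text
time: 33.85
position: [465.5, 60.8, 175.3]
tcp_rot: [[-0.858, 0.513, 0.0], [0.513, 0.858, 0.0], [-0.0, 0.0, -1.0]]
force: [0.7, -0.3, -0.5]
finger_gap: 0.998
finger_force: 0.0
red px (636.0, 229.0) A 128.5 world [595.8 277.3] [ 4.7 39.3] 74.0
red px (314.7979736328125, 230.51400756835938) A 2645.5 world [464.8  56.6] [46.3 40. ] 58.1
red px (619.5, 187.0) A 336.0 world [553.6 278.6] [32.9 10.1] 48.9
red px (534.98193359375, 170.38009643554688) A 219.0 world [512.3 223.7] [ 5.6 98.1] 66.6
red px (541.5511474609375, 71.9775619506836) A 55.0 world [447.2 253.4] [ 2.4 22.2] 66.6
BEST [464.8  56.6] long yaw 148.1
cur [466.9  61.3 175.4] yaw 149.1 j6 -1.04 | turn z total 0.0085 | slide total [-0.006 -0.043  1.361] mm [ -0.8  -5.1 163.4] tilt [ 1.3e-03  2.0e-04 -1.0e+00] alt turn -1.491
```

```bash
python3 -m jog '{"angular":[[0,0,0.008],[0,0,0],[0,0,0],[0,0,0],[0,0,0],[0,0,0],[0,0,0],[0,0,0],[0,0,0],[0,0,0],[0,0,0],[0,0,0],[0,0,0]],"slide":[[-0.006,-0.043,0],[0,0,0.35],[0,0,0.35],[0,0,0.33],[0,0,0.2],[0,0,0.13],[0,0,0],[0,0,0],[0,0,0],[0,0,0],[0,0,0],[0,0,0],[0,0,0]],"hand":[0,0,0,0,0,0,0.3,0.42,0.44,0.45,0.46,0.465,0.468]}'
python3 -m jog '{"angular":[[0,0,0],[0,0,0],[0,0,0],[0,0,0],[0,0,0],[0,0,0],[0,0,0],[0,0,0],[0,0,0],[0,0,0.075],[0,0,0.075],[0,0,0.075],[0,0,0.075],[0,0,0.075],[0,0,0.075],[0,0,0.075],[0,0,0.075],[0,0,0.077],[0,0,0]],"slide":[[0,0,0],[0,0,-0.05],[0,0,-0.15],[0,0,-0.2],[0,0,-0.2],[0,0,-0.2],[0,0,-0.2],[0,0,-0.2],[0,0,-0.1],[0,0,0],[0,0,0],[0,0,0],[0,0,0],[0,0,0],[0,0,0],[0,0,0],[0,0,0],[0,0,0],[0,0,0]],"hand":[0.468,0.47,0.47,0.47,0.47,0.47,0.47,0.47,0.47,0.47,0.47,0.47,0.47,0.47,0.47,0.47,0.47,0.47,0.47]}'
python3 - <<'E'
from h import *
plan(502.5,329.6,165,66.8)
E
```

```text
time: 35.52
position: [464.9, 56.2, 11.9]
tcp_rot: [[-0.85, 0.527, 0.001], [0.527, 0.85, 0.0], [-0.001, 0.001, -1.0]]
force: [0.5, 1.0, 5.7]
finger_gap: 0.536
finger_force: 19.3
time: 37.9
position: [464.3, 56.2, 167.1]
tcp_rot: [[0.391, 0.921, -0.001], [0.921, -0.391, 0.0], [-0.0, -0.001, -1.0]]
force: [-0.8, -0.2, -0.8]
finger_gap: 0.535
finger_force: 25.6
cur [464.3  56.2 167.1] yaw 67.0 j6 0.38 | turn z total 0.0017 | slide total [ 2.22  -0.605  0.018] mm [266.4 -72.6   2.1] tilt [-9.e-04  1.e-04 -1.e+00] alt turn -1.498
```

```bash
python3 -m jog '{"angular":[[0,0,0],[0,0,0],[0,0,0],[0,0,0],[0,0,0],[0,0,0],[0,0,0],[0,0,0],[0,0,0],[0,0,0]],"slide":[[0.15,-0.04,0],[0.25,-0.065,0],[0.29,-0.08,0],[0.29,-0.08,0],[0.29,-0.08,0],[0.29,-0.08,0],[0.29,-0.08,0],[0.22,-0.06,0],[0.15,-0.04,0],[0,0,0]],"hand":[0.47,0.47,0.47,0.47,0.47,0.47,0.47,0.47,0.47,0.47]}'
python3 - <<'E'
from h import *
plan(502.5,329.6,24,66.8)
E
```

```text
time: 39.15
position: [502.0, 330.3, 167.1]
tcp_rot: [[0.389, 0.921, -0.0], [0.921, -0.389, -0.0], [-0.0, -0.0, -1.0]]
force: [0.5, 0.1, -0.4]
finger_gap: 0.538
finger_force: 25.6
cur [502.  330.3 167.1] yaw 67.1 j6 0.87 | turn z total 0.0026 | slide total [-0.004  0.007  1.192] mm [ -0.5   0.8 143.1] tilt [-4.e-04 -2.e-04 -1.e+00] alt turn -1.497
```

```bash
python3 -m jog '{"angular":[[0,0,0.0026],[0,0,0],[0,0,0],[0,0,0],[0,0,0],[0,0,0],[0,0,0],[0,0,0],[0,0,0],[0,0,0],[0,0,0],[0,0,0],[0,0,0],[0,0,0],[0,0,0],[0,0,0],[0,0,0],[0,0,0],[0,0,0]],"slide":[[-0.004,0.007,0.2],[0,0,0.3],[0,0,0.3],[0,0,0.2],[0,0,0.12],[0,0,0.07],[0,0,0],[0,0,0],[0,0,0],[0,0,0],[0,0,-0.15],[0,0,-0.3],[0,0,-0.4],[0,0,-0.4],[-0.35,0.1,0],[-0.36,0.1,0],[-0.36,0.1,0],[-0.36,0.1,0],[0,0,0]],"hand":[0.47,0.47,0.47,0.47,0.47,0.47,0.47,0.4,0.26,0.26,0.26,0.26,0.26,0.26,0.6,1,1,1,1]}'
python3 - <<'E'
from h import *
plan(479.2,153.6,58,66.8)
s=bot.snapshot("wrist"); cv2.imwrite("pics/w6.png",s["image"][:,:,::-1])
s=bot.snapshot("top"); 
for c in ("red","yellow","blue"): list(blobs(s,c,54))
E
```

```text
time: 41.52
position: [478.4, 150.4, 176.0]
tcp_rot: [[0.399, 0.917, 0.001], [0.917, -0.399, 0.0], [0.001, 0.001, -1.0]]
force: [0.2, -0.8, -0.1]
finger_gap: 0.001
finger_force: 0.0
cur [478.4 150.4 176. ] yaw 66.5 j6 0.58 | turn z total -0.0028 | slide total [ 0.027 -0.005  0.983] mm [  3.2  -0.6 118. ] tilt [ 1.1e-03  1.0e-04 -1.0e+00] alt turn 1.497
red px (171.18316650390625, 251.16831970214844) A 63.5 world [508.2 345.7] [18.6 43.5] 86.1
yellow px (350.9202575683594, 187.9113311767578) A 4501.5 world [ 665.8 -112.1] [208.2 153. ] 54.2
blue px (460.76361083984375, 243.1713409423828) A 4826.5 world [ 516.8 -385.5] [208.1 156.5] 54.6
```

View pics/w6.png

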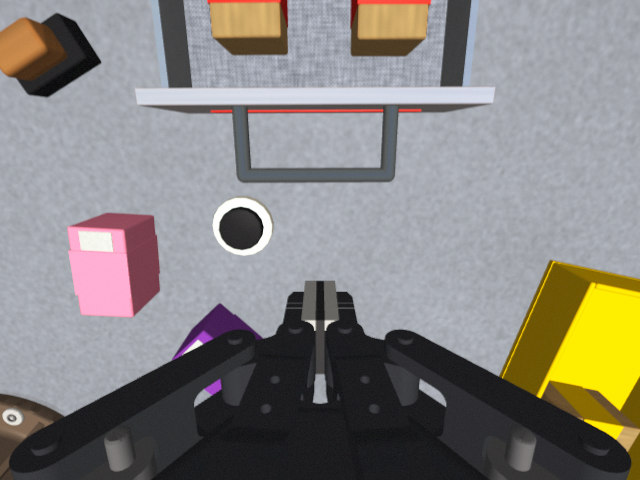

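Both reds lie side by side in the drawer. I descend in front of the bar and push the drawer shut.

```bash
python3 -m jog '{"angular":[[0,0,-0.003],[0,0,0],[0,0,0],[0,0,0],[0,0,0],[0,0,0],[0,0,0],[0,0,0],[0,0,0],[0,0,0],[0,0,0],[0,0,0],[0,0,0],[0,0,0],[0,0,0],[0,0,0],[0,0,0],[0,0,0]],"slide":[[0.027,-0.005,0],[0,0,0.35],[0,0,0.35],[0,0,0.28],[0,0,0],[0.08,0,0],[0.08,0,0],[0.12,0,0],[0.13,0,0],[0.15,0,0],[0.15,0,0],[0.15,0,0],[0.15,0,0],[0.15,0,0],[0.12,0,0],[0.1,0,0],[0.05,0,0],[0,0,0]],"hand":[1,1,1,1,1,1,1,1,1,1,1,1,1,1,1,1,1,1]}'
python3 -m jog '{"angular":[[0,0,0],[0,0,0],[0,0,0]],"slide":[[0.03,0,0],[0.03,0,0],[0,0,0]],"hand":[1,1,1]}'
python3 - <<'E'
from h import *
plan(479.2+185*.394,153.6+185*.919,58,66.8)
E
```

```text
time: 43.88
position: [546.5, 313.9, 57.0]
tcp_rot: [[0.391, 0.921, -0.0], [0.921, -0.391, 0.0], [0.0, -0.0, -1.0]]
force: [1.2, 0.3, -1.0]
finger_gap: -0.001
finger_force: 0.0
time: 44.25
position: [549.5, 320.4, 57.1]
tcp_rot: [[0.391, 0.92, 0.0], [0.92, -0.391, 0.0], [0.0, 0.0, -1.0]]
force: [-0.3, -0.0, 0.2]
finger_gap: -0.003
finger_force: 0.0
cur [549.5 320.4  57.1] yaw 67.0 j6 0.83 | turn z total 0.0016 | slide total [ 0.033  0.009 -0.007] mm [ 4.   1.1 -0.9] tilt [ 4.e-04  3.e-04 -1.e+00] alt turn -1.498
```

```bash
for i in 1 ; do python3 -m jog '{"angular":[[0,0,0],[0,0,0],[0,0,0]],"slide":[[0.03,0,0],[0.02,0,0],[0,0,0]],"hand":[1,1,1]}'; done
python3 -m jog '{"angular":[[0,0,0],[0,0,0]],"slide":[[0.02,0,0],[0,0,0]],"hand":[1,1]}'
```

```text
time: 44.62
position: [551.5, 325.1, 57.1]
tcp_rot: [[0.391, 0.921, -0.001], [0.921, -0.391, -0.001], [-0.001, -0.0, -1.0]]
force: [-1.2, -5.9, 2.0]
finger_gap: 0.0
finger_force: 3.3
time: 44.88
position: [551.5, 325.3, 57.0]
tcp_rot: [[0.391, 0.921, -0.004], [0.921, -0.391, -0.004], [-0.006, -0.002, -1.0]]
force: [-5.6, -20.0, 7.6]
finger_gap: 0.0
finger_force: 10.3
```

```bash
python3 -m jog '{"angular":[[0,0,0],[0,0,0],[0,0,0],[0,0,0],[0,0,0],[0,0,0],[0,0,0]],"slide":[[-0.05,0,0],[-0.2,0,0],[-0.3,0,0],[0,0,-0.3],[0,0,-0.4],[0,0,-0.2],[0,0,0]],"hand":[1,1,1,1,1,1,1]}'
python3 - <<'E'
from h import *
plan(407,165,140,66.8)
w=bot.snapshot("wrist"); cv2.imwrite("pics/w7.png",w["image"][:,:,::-1])
s=bot.snapshot("scene"); cv2.imwrite("pics/s7.png",cv2.resize(s["image"][150:320,330:620,::-1],None,fx=2.7,fy=2.7,interpolation=cv2.INTER_CUBIC))
E
```

```text
time: 45.75
position: [527.6, 267.7, 167.0]
tcp_rot: [[0.391, 0.921, 0.004], [0.921, -0.391, 0.002], [0.003, 0.003, -1.0]]
force: [0.3, -0.4, 0.1]
finger_gap: -0.001
finger_force: 0.0
cur [527.6 267.7 167. ] yaw 67.0 j6 0.76 | turn z total 0.0017 | slide total [-1.182 -0.586  0.225] mm [-141.9  -70.4   27. ] tilt [ 0.0039  0.0017 -1.    ] alt turn -1.498
```

View pics/w7.png

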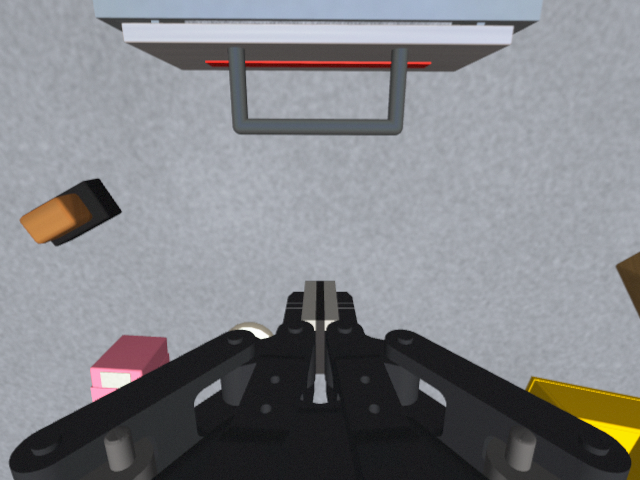

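View pics/s7.png

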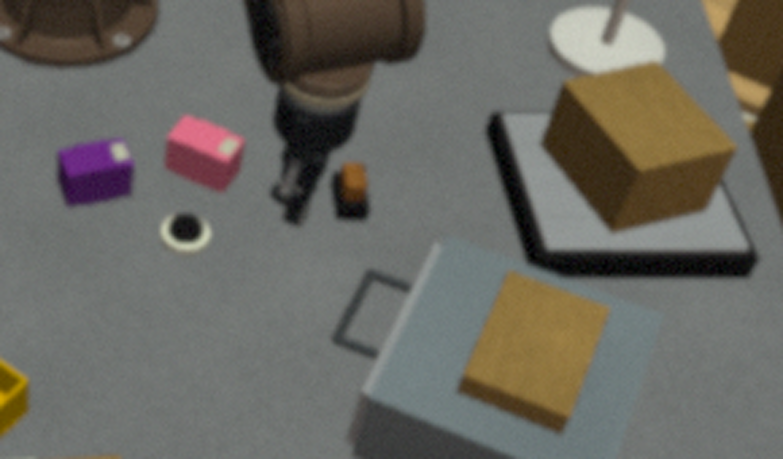

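The drawer panel sits against the locker in both views. The bell's button is at about (398.9,234.8) in the scene view and (243.9,290.6) in the top view. I intersect the two rays, and check all cartons once more.

```bash
python3 - <<'E'
from h import *
s,t=bot.snapshot("scene"),bot.snapshot("top")
for z in (10,20,30,40): print(z,ray(s,(398.9,234.8),z).round(1),ray(t,(243.9,290.6),z).round(1))
def M(s): R=cv2.Rodrigues(s["rvec"])[0]; return np.array(s["K"])@np.c_[R,np.array(s["tvec"])]
X=cv2.triangulatePoints(M(s),M(t),np.array([[398.9],[234.8]]),np.array([[243.9],[290.6]])); p=(X[:3]/X[3]).ravel(); print(p)
plan(p[0],p[1],p[2]+20,66.8)
for c in HSV: list(blobs(t,c,54,30))
E
```

```text
10 [402.5 174.   10. ] [409.9 168.   10. ]
20 [411.9 173.4  20. ] [408.9 166.4  20. ]
30 [421.4 172.7  30. ] [408.  164.9  30. ]
40 [430.8 172.1  40. ] [407.  163.4  40. ]
[409.16793731 170.20078111  16.22736275]
cur [526.4 267.1 163.9] yaw 67.0 j6 0.76 | turn z total 0.0017 | slide total [-1.127 -0.58   1.064] mm [-135.3  -69.6  127.7] tilt [-1.6e-03 -4.0e-04 -1.0e+00] alt turn -1.498
blue px (461.1922912597656, 242.96151733398438) A 4814.5 world [ 517.  -385.6] [208.1 156.2] 54.6
yellow px (350.9830627441406, 187.84848022460938) A 4496.5 world [ 665.8 -112.1] [208.4 152.8] 54.0
```

```bash
python3 - <<'E'
from h import *
w=bot.snapshot("wrist"); st=bot.state(); R,c=cam(w); T=st["tcp_rot"]; ct=T.T@(c-st["position"]); Rc=R@T
T6=np.array([[.399,.917,.001],[.917,-.399,0],[.001,.001,-1]]); P6=np.array([478.4,150.4,176.])
C=P6+T6@ct; d=T6@Rc.T@np.linalg.inv(w["K"])@np.array([241.5,228,1])
for z in (10,20,30,40): print(z,C+d*(z-C[2])/d[2])
E
```

```text
10 [406.88735315 169.01386759  10.        ]
20 [410.14047785 170.56491314  20.        ]
30 [413.39360254 172.11595868  30.        ]
40 [416.64672723 173.66700423  40.        ]
```

```bash
python3 -m jog '{"angular":[[0,0,0],[0,0,0],[0,0,0],[0,0,0],[0,0,0],[0,0,0],[0,0,0],[0,0,0]],"slide":[[-0.285,-0.143,0],[-0.285,-0.143,0],[-0.285,-0.143,0],[-0.285,-0.143,0],[0,0,0.3],[0,0,0.3],[0,0,0.26],[0,0,0]],"hand":[1,1,1,1,1,1,1,1]}'
python3 -m jog '{"angular":[[0,0,0],[0,0,0],[0,0,0]],"slide":[[0,0,0.1],[0,0,0.1],[0,0,0]],"hand":[1,1,1]}'
```

```text
time: 47.0
position: [409.1, 167.8, 60.0]
tcp_rot: [[0.391, 0.92, -0.005], [0.92, -0.391, -0.001], [-0.003, -0.004, -1.0]]
force: [0.3, 0.1, -0.1]
finger_gap: -0.001
finger_force: 0.0
time: 47.38
position: [410.0, 168.1, 37.4]
tcp_rot: [[0.391, 0.92, -0.001], [0.92, -0.391, -0.0], [-0.0, -0.001, -1.0]]
force: [-0.6, -0.6, -0.1]
finger_gap: 0.001
finger_force: 0.0
```

```bash
python3 -m jog '{"angular":[[0,0,0],[0,0,0],[0,0,0]],"slide":[[0,0,0.04],[0,0,0.03],[0,0,0]],"hand":[1,1,1]}'
python3 -m jog '{"angular":[[0,0,0],[0,0,0],[0,0,0]],"slide":[[0,0,0.02],[0,0,0.02],[0,0,0]],"hand":[1,1,1]}'
```

```text
time: 47.75
position: [410.1, 168.1, 29.3]
tcp_rot: [[0.391, 0.92, -0.0], [0.92, -0.391, 0.0], [-0.0, -0.0, -1.0]]
force: [0.5, 0.4, -0.2]
finger_gap: -0.001
finger_force: 0.0
time: 48.12
position: [410.1, 168.1, 24.5]
tcp_rot: [[0.391, 0.92, -0.0], [0.92, -0.391, 0.0], [-0.0, -0.0, -1.0]]
force: [-0.5, 0.3, 1.3]
finger_gap: -0.003
finger_force: 0.0
```

```bash
python3 -m jog '{"angular":[[0,0,0],[0,0,0]],"slide":[[0,0,0.025],[0,0,0]],"hand":[1,1]}'
python3 -m jog '{"angular":[[0,0,0],[0,0,0]],"slide":[[0,0,0.02],[0,0,0]],"hand":[1,1]}'
python3 -m jog '{"angular":[[0,0,0],[0,0,0]],"slide":[[0,0,0.01],[0,0,0]],"hand":[1,1]}'
```

```text
time: 48.38
position: [410.3, 168.1, 21.6]
tcp_rot: [[0.391, 0.92, 0.0], [0.92, -0.391, 0.0], [0.0, 0.0, -1.0]]
force: [-0.7, -0.4, 2.3]
finger_gap: -0.001
finger_force: 0.8
time: 48.62
position: [410.3, 168.1, 19.2]
tcp_rot: [[0.391, 0.92, 0.0], [0.92, -0.391, 0.0], [0.0, 0.0, -1.0]]
force: [0.2, 0.5, 3.6]
finger_gap: -0.005
finger_force: 1.5
time: 48.88
position: [410.2, 168.1, 18.1]
tcp_rot: [[0.391, 0.92, 0.0], [0.92, -0.391, 0.0], [0.0, 0.0, -1.0]]
force: [0.3, -0.2, 4.1]
finger_gap: 0.004
finger_force: 1.8
```

Contact was near z 25 mm and the force is rising along the spring, so I press on to the stop and then retreat.

```bash
python3 -m jog '{"angular":[[0,0,0],[0,0,0],[0,0,0]],"slide":[[0,0,0.015],[0,0,0.01],[0,0,0]],"hand":[1,1,1]}'
```

```text
time: 49.25
position: [410.3, 168.1, 15.8]
tcp_rot: [[0.391, 0.92, 0.001], [0.92, -0.391, 0.0], [0.001, 0.001, -1.0]]
force: [-2.0, -0.8, 20.8]
finger_gap: -0.003
finger_force: 10.1
```

```bash
python3 -m jog '{"angular":[[0,0,0],[0,0,0],[0,0,0],[0,0,0],[0,0,0],[0,0,0],[0,0,0]],"slide":[[0,0,-0.05],[0,0,-0.2],[0,0,-0.4],[0,0,-0.4],[0,-0.4,-0.4],[0,0,0],[0,0,0]],"hand":[1,1,1,1,1,1,1]}'
python3 - <<'E'
from h import *
s=bot.snapshot("top"); cv2.imwrite("pics/t9.png",s["image"][:,:,::-1])
E
```

```text
time: 50.12
position: [369.6, 185.3, 184.9]
tcp_rot: [[0.39, 0.921, 0.0], [0.921, -0.39, -0.0], [-0.0, 0.0, -1.0]]
force: [1.0, -0.8, -0.1]
finger_gap: -0.002
finger_force: 0.0
```

View pics/t9.png

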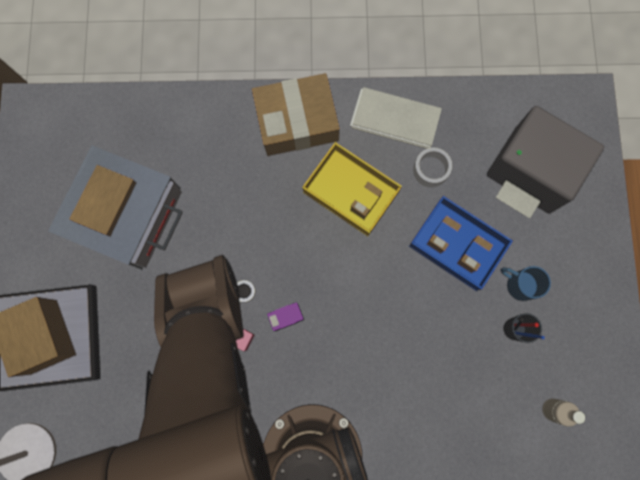

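The top view shows two blues in the blue tote (446,232 and 476,252), the yellow in the yellow tote (367,198) and the drawer shut at (160,225). I hand in.

```bash
python3 -c "
from workcell import bot
print(bot.job_done())"
```

```text
the job is handed in; nothing more can be done
None
```

I put two blue parcels and one yellow in their totes and both reds, gripped at about 25 N, in the drawer; I then pushed it shut, pressed the call button, and handed the job in at about 50 s.

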